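Sort electronic parts on the repair mat

TASK

Tidy the parts on the blue repair mat: stand the two capacitors upright in the tray with the dividing wall, one in each bay; lay the two motion-sensor modules flat, dome up, side by side on the floor of the undivided tray; and put the solder reel down over the spindle of its stand. Let go of everything, and do not disturb the flux jar or the computer mouse.

Things in the scene. Friction and masses are not known exactly. Their poses are not given: they have to be found in the camera images.
- capacitor_a: One of two alike. An electrolytic capacitor: upright grey cylinder, 25 mm in diameter, 45 mm tall, metal top, thin white stripe down one side; about 35 g. Stands on the blue mat, which is 3 mm thick and lies on the table (height 0), in a row with the other loose parts, at least 80 mm apart between centres. Origin: centre of its underside; z up.
- capacitor_b: The other of the two alike. An electrolytic capacitor: upright grey cylinder, 25 mm in diameter, 45 mm tall, metal top, thin white stripe down one side; about 35 g. Stands on the blue mat, which is 3 mm thick and lies on the table (height 0), in a row with the other loose parts, at least 80 mm apart between centres. Origin: centre of its underside; z up.
- sensor_a: One of two alike. A motion-sensor module: green circuit board on a black block, 36 mm (its x) by 28 mm (its y) and 10 mm tall together, straight-sided, with a white dome (23 mm in diameter) on top, 22.5 mm tall in all; about 30 g; lies dome up on the mat. Grip it by the straight sides, across the 28 mm. Origin: centre of its underside; z up.
- sensor_b: The other of the two alike. A motion-sensor module: green circuit board on a black block, 36 mm (its x) by 28 mm (its y) and 10 mm tall together, straight-sided, with a white dome (23 mm in diameter) on top, 22.5 mm tall in all; about 30 g; lies dome up on the mat. Grip it by the straight sides, across the 28 mm. Origin: centre of its underside; z up.
- reel: Solder reel: grey plastic reel with silvery wire, 54 mm in outer diameter, 28 mm tall, with a round hole 26 mm in diameter right through it; its axis upright; about 150 g. Origin: centre of its underside; z up along the hole.
- bay_tray: Shallow pale grey tray with a dark floor, fixed, 100 mm (its x) by 170 mm (its y), 15 mm tall, walls 4 mm, floor 4 mm thick, parted by an 8 mm thick wall of the same height across its middle into two bays (each 92 by 77 mm inside, centres 42.5 mm from the tray's centre along its +y and -y). Origin: centre of its underside, 3 mm above the table; z up.
- plain_tray: Shallow pale grey tray with a dark floor of the same outside size as the bay tray (100 mm along its x, 170 mm along its y, 15 mm tall, walls 4 mm, floor 4 mm thick), fixed, but undivided: one open space 92 by 162 mm. Origin: centre of its underside, 3 mm above the table; z up.
- reel_stand: Solder reel stand: flat round grey base with a dark pad, 100 mm in diameter and 6 mm thick, fixed, with one upright steel spindle 10 mm in diameter in its middle, whose tip is 30 mm above the stand's underside. Origin: centre of its underside, 3 mm above the table; z up along the spindle.
- flux_jar: Bystander: small round jar with a red lid, 44 mm in diameter, 45 mm tall, standing beside the mat on the robot's right. Origin: centre of its underside.
- mouse: Bystander: black computer mouse, 105 mm (its x) by 60 mm, 34 mm tall, lying beside the mat on the robot's left. Origin: centre of its underside.
Mind the look-alikes: they are no part of the job. Leave any purple look-alike of the sensor_a alone.

How it is judged (in metres and radians):
At the end, for the whole second after the job is handed in: Both capacitors upright (0.1 rad) on the floor of the divided tray, one per bay; both sensor modules flat (0.1 rad), dome up, on the floor of the undivided tray; the reel flat on its stand's base, spindle in its hole (centres within 11 mm); all at rest (x of capacitor_a in the frame of bay_tray between -0.037 and 0.037 m and z of capacitor_a in the frame of bay_tray between -0.001 and 0.008 m and angle between each of capacitor_a, capacitor_b, sensor_a, sensor_b, reel's own z axis and vertical below 0.1 rad and linear speed of each of capacitor_a, capacitor_b, sensor_a, sensor_b, reel below 0.01 m/s and angular speed of each of capacitor_a, capacitor_b, sensor_a, sensor_b, reel below 0.1 rad/s and x of capacitor_b in the frame of bay_tray between -0.037 and 0.037 m and z of capacitor_b in the frame of bay_tray between -0.001 and 0.008 m and ((y of capacitor_a in the frame of bay_tray between 0.01 and 0.072 m and y of capacitor_b in the frame of bay_tray between -0.072 and -0.01 m) or (y of capacitor_a in the frame of bay_tray between -0.072 and -0.01 m and y of capacitor_b in the frame of bay_tray between 0.01 and 0.072 m)) and x of sensor_a in the frame of plain_tray between -0.036 and 0.036 m and y of sensor_a in the frame of plain_tray between -0.071 and 0.071 m and z of sensor_a in the frame of plain_tray between -0.001 and 0.008 m and x of sensor_b in the frame of plain_tray between -0.036 and 0.036 m and y of sensor_b in the frame of plain_tray between -0.071 and 0.071 m and z of sensor_b in the frame of plain_tray between -0.001 and 0.008 m and horizontal distance between reel and reel_stand below 0.011 m and z of reel in the frame of reel_stand between 0 and 0.011 m); the robot touches nothing.
It fails at once if the flux jar is pushed more than 20 mm (distance of flux_jar from where it was at the start of the episode above 0.02 m).
It fails at once if the computer mouse is pushed more than 20 mm (distance of mouse from where it was at the start of the episode above 0.02 m).
It also fails if it takes over 104 s, if anything falls off the work surface, if the arm or the gripper's body presses on something with over 40 N, if the wrist force passes 120 N, or if a joint passes its speed limit or range.

ROBOT

A 6-joint arm with a two-finger parallel gripper is mounted at the origin on the work surface. World frame = base frame: x ahead of the robot, y to its left, z up, the work surface at z = 0. Lengths are in m, angles in degrees, forces in N, time in s.
With the tool pointing down it reaches from about 0.4 to 0.825 m from the base axis. Payload 7 kg.
Tool frame: the origin (TCP) lies on the front face of the gripper's body, between the roots of the fingers; the fingertips stand 66 mm ahead of it and the grasp point (between the pads) lies 47 mm ahead of it; z points along the fingers, y is the line along which they close (so a half turn about z gives the same grasp; the last joint's range is limited). The gripper opens to 88 mm and grips with 3 to 60 N. Pads are 19 mm wide; open, the fingers measure 130 mm over their backs; the gripper's body (78 mm by 193 mm) begins 47 mm behind the grasp point.
Start: joints at [82.168, 20.546, 0.682, 0, -70.136, -16.507], TCP at [0.278, 0.615, 0.292] pointing down, gripper open.
Joint ranges: [-176.03, 176.03], [-82.01, 121.73], [-58.28, 71.71], [-173.87, 95.51], [-174.79, -0.11], [-173.66, 173.66]. Speed limits (degrees/s): [136.94, 136.94, 172.46, 180, 180, 180].

INTERFACE

Orientations are given as [roll, pitch, yaw] about the fixed x, y, z axes, in that order (R = Rz(yaw) Ry(pitch) Rx(roll)).
In Python, from plant import ctrl gives the robot as it stands.
- The arm moves only by the tool send_rows, never from a script. Its argument "deltas" is a list of rows, each a list of 2 entries, a list of its own where there are three numbers: the shift along the tool's x, y, z each as a share of 800 mm, from -1 to 1, then the turn about the tool's z as a share of 90 degrees, from -1 to 1. A call has exactly 5 rows; each row is the pose to reach, as a shift and turn from the pose commanded when the call began, along the tool's axes at that moment; what a row does not reach only later rows make up. A row lasts 1/12 s, in which the tool goes at most 41.7 mm and 7.16 degrees, less where a joint would pass 70% of its speed; a pose out of reach is approached as far as the arm can. A call with a number of a shift or a turn outside -1 to 1 is refused whole. A call with a gripper value outside its range is refused whole. "gripper" is the opening, from 0 (shut) to 1 (fully open), set as the call begins (left out, the last holds). The fingers move at their own pace and stop on an object; the grip force is fixed at half the most. Time passes only in rows, so rows that repeat a pose let the fingers close, or fill a call up. It gives the time, the measured TCP pose, the force, the opening and the grip force at its end, in the units of the state.
- ctrl.get_obs(): the state, without advancing time (a new reading comes with each control period).
- ctrl.snapshot(name): name is "scene" or "top"; returns a dict with "color" (420x560x3 uint8, red, green, blue), "vertical_fov" (degrees; the focal length in pixels is half the picture's height over the tangent of half this angle, whatever the lens; pixels are square), "cx", "cy" (the principal point, pixels), "k1" (the pictures are not rectified: a ray, as slopes to the right and down, at radius r is drawn at 1 + k1 r^2 times it, then the intrinsics apply), "rvec" (rotation vector, rad) and "tvec" (3), from world to camera coordinates, as OpenCV has them. Camera axes: x right, y down, z forward; pixel columns grow to the right and rows downward; lengths in m; the calibration is good to about 2 mm. A picture is of the moment at which its call begins. There is no depth.
- ctrl.close_job(): hands the job in; it is judged then, once.
Trained networks look in a picture, given as the dict that the camera call returned (one of the last four; its "shot" number tells which), for a name from the list of things; names that differ only in an ending like _2 or _b are one class to them, and where a whole thing is asked for, a point or a joint stands for the part that bears it (a point fixed in the world has none). Each returns a list of dicts, best first, with "conf" (0 to 1); they miss things now and then, are a little off and sometimes report something else, mostly with a low value. They report only what shows in the picture. A call takes as long as a camera call. They do not tell look-alikes from the thing itself.
- ctrl.boxes_of(picture, thing): "xy" ([column, row] as shares, 0 to 1, of the picture: columns of its width, rows of its height, amid what is visible of it).
- ctrl.cut_out(picture, thing): "pixels" (420x560 bool, what is visible of it) and "xy" ([column, row] as shares, 0 to 1, of the picture: columns of its width, rows of its height, amid what is visible of it).
The state is a dict: "clock": time; "joint_pos": joint angles; "qvel": joint speeds; "tau": joint torques, N m; "tool_pos": TCP position; "orientation": TCP orientation; "force": force on the tool from outside, world axes, zero at the start; "moment": the same for the moment, N m; "opening": finger opening in m; "gripper_force": force on a finger pad.
Only numpy, scipy, OpenCV 4.12 (cv2) and the standard library are available. Lean on these libraries where they do the work, as an engineer would, in place of code of your own. Each camera call takes 0.05 s, during which the arm holds its last target. There are 200 camera calls.

## Working session

There is one attempt and no reset: what is moved stays moved. The work goes in short steps, Python scripts to look and compute and a tool call to move; the robot and the scene stay as the last step left them, time stands still between calls to the robot, and variables do not carry over. Pictures are saved under pics/ and viewed, at most 14 in all, crops included, and the job is handed in when it is done.

Besides the shell and the picture viewer there is one more tool, called after "Emit:" as name(argument=value, ...) on one line, values as JSON. send_rows: Moves the arm, as the interface text tells. Shift numbers are shares of 800 mm and turn numbers shares of 90 degrees, none past 1 either way. Its arguments: {"type":"object","properties":{"deltas":{"type":"array","items":{"type":"array"}},"gripper":{"type":"number"}},"required":["deltas"]}

```bash
mkdir -p pics; ls; python3 - <<'E'
from plant import ctrl
import cv2
print(ctrl.get_obs())
for n in("scene","top"):
    p=ctrl.snapshot(n); cv2.imwrite(f"pics/{n}0.png",p["color"][:,:,::-1])
    print({k:v for k,v in p.items() if k!="color"})
    for t in("capacitor_a","sensor_a","reel","bay_tray","plain_tray","reel_stand","flux_jar","mouse"):
        print(t,[(round(d["conf"],2),[round(float(d["xy"][0])*560),round(float(d["xy"][1])*420)]) for d in ctrl.boxes_of(p,t)])
E
```

```text
pics
{'clock': 0.0, 'joint_pos': array([ 8.21663101e+01,  2.05899014e+01,  6.32315223e-01, -1.84001549e-02,
       -7.01341485e+01, -1.65068800e+01]), 'qvel': array([ 0.01111942, -0.07534654, -0.06231699,  0.02697721, -0.00778978,
       -0.04813827]), 'tau': array([-5.10669415e-04, -5.82716596e+01,  2.93052578e+01,  6.99744388e+00,
        6.94673668e-03, -1.64726471e-04]), 'tool_pos': array([0.27807506, 0.61464098, 0.29123423]), 'orientation': array([ 1.79907131e+02, -9.48255605e-03, -2.43468288e+01]), 'force': array([ 0.29102415,  0.23081735, -0.50271006]), 'moment': array([ 0.01762068, -0.0016887 ,  0.07261334]), 'gripper_force': 0.0, 'opening': 0.08780551185269089}
{'vertical_fov': 49.21328935869932, 'cx': 275.85764165148055, 'cy': 221.78189697793601, 'k1': -0.09216539356896793, 'rvec': array([ 2.24729759,  1.1569908 , -0.36883154]), 'tvec': array([-0.26415209, -0.26872263,  1.42960584]), 'shot': 1}
capacitor_a [(0.5, [275, 231])]
sensor_a [(0.76, [244, 277]), (0.75, [198, 279]), (0.67, [179, 311]), (0.57, [230, 252]), (0.42, [153, 237])]
reel [(0.78, [312, 207]), (0.27, [312, 265])]
bay_tray [(0.93, [313, 269])]
plain_tray [(0.65, [376, 228])]
reel_stand [(0.74, [231, 326])]
flux_jar [(0.79, [132, 325])]
mouse []
{'vertical_fov': 44.98942217379185, 'cx': 279.712938659871, 'cy': 201.8525178085178, 'k1': 0.0031928020940217862, 'rvec': array([ 2.15899346, -2.12045161,  0.18947136]), 'tvec': array([0.00332999, 0.4567911 , 1.53876938]), 'shot': 2}
capacitor_a [(0.56, [286, 198]), (0.39, [198, 198])]
sensor_a [(0.65, [322, 210]), (0.57, [359, 204]), (0.55, [329, 181]), (0.5, [370, 258])]
reel [(0.75, [241, 198])]
bay_tray [(0.89, [280, 159])]
plain_tray [(0.78, [205, 157])]
reel_stand [(0.74, [360, 157])]
flux_jar [(0.51, [417, 190]), (0.49, [199, 199]), (0.47, [207, 156])]
mouse [(0.97, [133, 210])]
```

View pics/scene0.png

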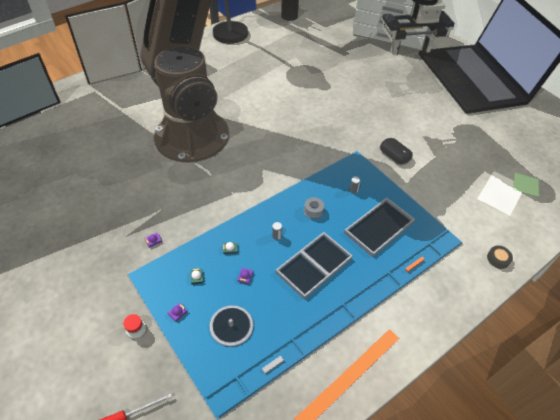

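View pics/top0.png

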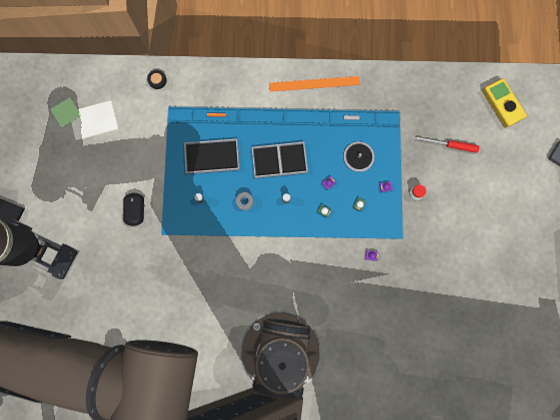

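The top view shows capacitors at (198,198) and (286,198), the reel at (244,201) and white-domed sensors at (325,211) and (360,204). The stand is at (359,156), the bay tray at (279,159) and the plain tray at (211,156). The purple look-alikes are at (329,182), (386,187) and (371,255).

```bash
cat >h.py <<'E'
import numpy as np, cv2
from plant import ctrl
def K(p):
    f=210/np.tan(np.radians(p["vertical_fov"]/2)); return np.array([[f,0,p["cx"]],[0,f,p["cy"]],[0,0,1.]]),np.array([p["k1"],0,0,0.])
def world(p,px,z):
    k,d=K(p); u=cv2.undistortPoints(np.float64(px).reshape(-1,1,2),k,d).reshape(-1,2)
    R=cv2.Rodrigues(p["rvec"])[0]; c=-R.T@p["tvec"]
    r=np.c_[u,np.ones(len(u))]@R
    return c+r*((z-c[2])/r[:,2])[:,None]
def proj(p,X):
    k,d=K(p); return cv2.projectPoints(np.float64(X).reshape(-1,1,3),p["rvec"],p["tvec"],k,d)[0].reshape(-1,2)
def crop(p,x,y,w,h,s,name):
    c=p["color"][y:y+h,x:x+w,::-1]; cv2.imwrite(name,cv2.resize(c,None,fx=s,fy=s,interpolation=cv2.INTER_CUBIC))
E
python3 - <<'E'
from h import *
S=ctrl.snapshot("scene");T=ctrl.snapshot("top")
crop(T,180,135,200,90,4,"pics/tc.png"); crop(S,140,165,280,190,2.8,"pics/sc.png")
for p,n in((S,"S"),(T,"T")):
  print(n,"cam",-cv2.Rodrigues(p["rvec"])[0].T@p["tvec"])
  for t,z in(("capacitor_a",.025),("sensor_a",.012),("reel",.017),("bay_tray",.012),("plain_tray",.012),("reel_stand",.006),("flux_jar",.022),("mouse",.017)):
    for d in ctrl.cut_out(p,t):
        m=d["pixels"].astype(np.uint8); ys,xs=np.nonzero(m)
        if len(xs)<5: continue
        w=world(p,np.c_[xs,ys],z)[:,:2].astype(np.float32)
        r=cv2.minAreaRect(w*1000); col=p["color"][m>0].mean(0).astype(int)
        print(n,t,round(d["conf"],2),"px",int(xs.mean()),int(ys.mean()),"n",len(xs),"mean",(w.mean(0)*1000).round(),"rect",np.round(r[0]),np.round(r[1]),round(r[2]),col)
E
```

```text
S cam [ 1.02101266 -0.43413889  0.97714769]
S capacitor_a 0.71 px 395 150 n 558 mean [429. 459.] rect [428. 459.] [ 76. 108.] 89 [68 69 67]
S capacitor_a 0.43 px 276 229 n 132 mean [463.  -8.] rect [463.  -8.] [23. 51.] 54 [144 154 160]
S sensor_a 0.76 px 176 311 n 176 mean [ 513. -328.] rect [ 514. -328.] [30. 36.] 11 [126  83 160]
S sensor_a 0.61 px 244 275 n 191 mean [ 523. -147.] rect [ 523. -147.] [31. 44.] 40 [117  90 159]
S sensor_a 0.58 px 229 247 n 155 mean [ 432. -132.] rect [ 432. -132.] [33. 34.] 57 [137 158 152]
S sensor_a 0.52 px 152 239 n 148 mean [ 298. -280.] rect [ 297. -280.] [35. 34.] 85 [128  86 151]
S sensor_a 0.43 px 196 276 n 167 mean [ 457. -243.] rect [ 457. -243.] [27. 41.] 60 [137 159 151]
S reel 0.83 px 313 207 n 317 mean [455. 122.] rect [455. 123.] [47. 74.] 52 [119 127 132]
S bay_tray 0.75 px 313 264 n 2600 mean [594.  10.] rect [593.  13.] [108. 180.] 7 [77 88 96]
S plain_tray 0.71 px 378 226 n 2141 mean [602. 228.] rect [600. 232.] [108. 183.] 6 [68 76 82]
S reel_stand 0.98 px 230 325 n 1313 mean [ 611. -243.] rect [ 609. -243.] [94. 94.] 56 [81 91 9
[... 571 characters left out ...]
 [ 461. -239.] [25. 35.] 64 [146 162 146]
T sensor_a 0.52 px 371 254 n 106 mean [ 299. -276.] rect [ 300. -276.] [37. 28.] 89 [124  74 152]
T reel 0.75 px 243 200 n 199 mean [462. 124.] rect [462. 124.] [52. 52.] 47 [132 136 140]
T bay_tray 0.81 px 279 159 n 1642 mean [599.  15.] rect [600.  16.] [104. 170.] 7 [69 70 71]
T reel_stand 0.95 px 358 156 n 753 mean [ 617. -241.] rect [ 617. -239.] [ 97. 100.] 89 [81 83 86]
T flux_jar 0.54 px 417 191 n 194 mean [ 501. -423.] rect [ 501. -422.] [42. 53.] 44 [196  87  83]
T mouse 0.92 px 132 209 n 650 mean [429. 470.] rect [428. 470.] [105.  63.] 4 [48 48 50]
T mouse 0.68 px 358 156 n 714 mean [ 613. -238.] rect [ 613. -238.] [94. 97.] 57 [79 80 82]
```

View pics/tc.png

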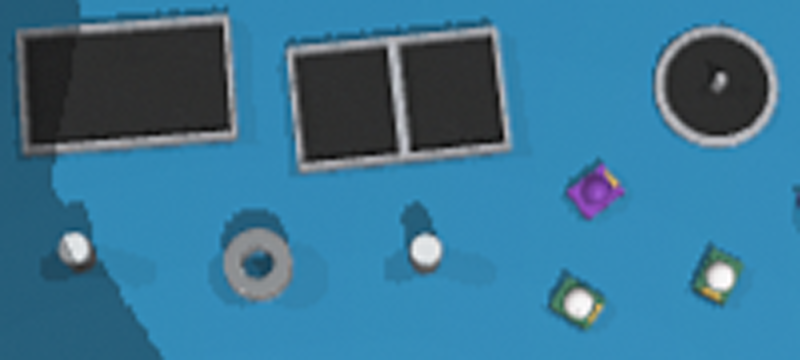

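View pics/sc.png

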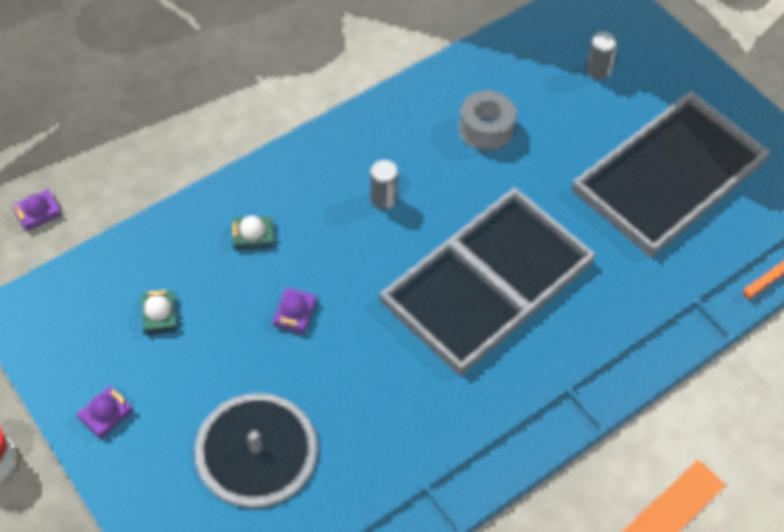

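The crops show two green boards with white domes, at crop pixels (579,303) and (721,277) in the top view. I'll now fit silhouettes in both views to get the poses.

```bash
cat >fit.py <<'E'
from h import *
from scipy.optimize import minimize
def cyl(r,z0,z1,n=32):
    a=np.linspace(0,2*np.pi,n,endpoint=False); return np.vstack([np.c_[r*np.cos(a),r*np.sin(a),0*a+z] for z in(z0,z1)])
def box(x,y,z0,z1): return np.array([[sx*x/2,sy*y/2,z] for sx in(1,-1) for sy in(1,-1) for z in(z0,z1)])
def dome(): return np.vstack([cyl(11.5e-3*np.cos(t),0,0)+[0,0,13e-3+12.5e-3*np.sin(t)] for t in(0,.4,.8,1.2)])
M={"cap":cyl(.0125,.003,.048),"sens":np.vstack([box(.036,.028,.003,.013),dome()]),"reel":cyl(.027,.003,.031),
"tray":box(.1,.17,.003,.018),"stand":cyl(.05,.003,.009)}
U=4
def mask(p,X,rad):
    c=proj(p,X)[0]; x,y=(c-rad).astype(int); n=2*rad
    im=cv2.resize(p["color"][y:y+n,x:x+n],None,fx=U,fy=U,interpolation=cv2.INTER_CUBIC).astype(float)
    r,g,b=im[...,0],im[...,1],im[...,2]
    m=(~((b>1.45*r+5)&(b>1.08*g))).astype(np.uint8)
    k,l,s,ce=cv2.connectedComponentsWithStats(m); 
    d=[(-s[i,4] if s[i,4]>60 and np.hypot(*(ce[i]-n*U/2))<n*U*.3 else 0) for i in range(1,k)]
    m=(l==1+int(np.argmin(d))).astype(np.uint8)
    pts=cv2.findNonZero(m); o=np.zeros_like(m); cv2.fillConvexPoly(o,cv2.convexHull(pts),1); return o,(x,y)
def fit(kind,x0,views,z=0,yaws=(0,)):
    m3=M[kind]; out=[]
    mk=[(p,)+mask(p,[x0[0],x0[1],z+m3[:,2].mean()],r) for p,r in views]
    def cost(v,one=None):
        s=0
        for i,(p,m,o) in enumerate(mk):
            if one is not None and i!=one: continue
            c,sn=np.cos(v[2]),np.sin(v[2]); X=np.c_[m3[:,0]*c-m3[:,1]*sn+v[0]/1e3,m3[:,0]*sn+m3[:,1]*c+v[1]/1e3,m3[:,2]+z]
            q=((proj(p,X)-o+.5)*U-.5); h=cv2.convexHull(q.astype(np.float32)); r=np.zeros_like(m)
            cv2.fillConvexPoly(r,np.round(h*16).astype(np.int32),1,shift=4)
            s+=1-(r&m).sum()/max((r|m).sum(),1)
        return s
    def run(one):
        return min((minimize(cost,[x0[0]*1e3,x0[1]*1e3,y],args=(one,),method="Nelder-Mead",options=dict(initial_simplex=[[x0[0]*1e3+a,x0[1]*1e3+b,y+c] for a,b,c in((0,0,0),(5,0,0),(0,5,0),(2,2,.3))],maxiter=150)) for y in yaws),key=lambda r:r.fun)
    for one in (None,)+tuple(range(len(mk))):
        r=run(one); out.append((r.x[:2].round(1).tolist(),round(float(np.degrees(r.x[2])),1),round(float(r.fun),3)))
    return out
E
python3 - <<'E'
from fit import *
S=ctrl.snapshot("scene");T=ctrl.snapshot("top")
Y=[0,.6,1.2,1.8,2.4]
for n,k,x,r,y in(("capL","cap",(.468,.262),14,[0]),("capR","cap",(.468,-.006),14,[0]),("reel","reel",(.459,.123),19,[0]),
 ("s1","sens",(.435,-.134),14,Y),("s2","sens",(.459,-.241),14,Y),("bay","tray",(.597,.015),44,[.1]),("plain","tray",(.602,.230),42,[.1]),("stand","stand",(.614,-.241),27,[0])):
    print(n,fit(k,x,[(S,r+(8 if k=="tray" else 0)),(T,r)],yaws=y))
E
```

```text
capL [([465.1, 263.4], -2.7, 0.398), ([461.5, 264.3], -4.0, 0.078), ([467.3, 264.9], 6.0, 0.086)]
capR [([470.8, -8.4], 23.5, 0.446), ([466.1, -9.0], 22.7, 0.105), ([471.3, -7.8], -4.6, 0.088)]
reel [([460.3, 122.6], 5.6, 0.243), ([454.7, 122.9], 15.6, 0.073), ([461.5, 123.5], 7.5, 0.038)]
s1 [([436.1, -129.6], 58.0, 0.464), ([428.4, -128.8], 59.2, 0.11), ([436.9, -129.1], 58.5, 0.048)]
s2 [([460.2, -240.9], -25.3, 0.459), ([451.8, -241.0], 153.8, 0.069), ([460.6, -240.6], 153.2, 0.022)]
bay [([597.5, 15.3], 6.4, 0.125), ([593.1, 14.7], 7.2, 0.007), ([599.5, 15.7], 6.9, 0.016)]
plain [([603.3, 232.8], 5.3, 0.116), ([601.0, 232.4], 5.5, 0.007), ([607.2, 233.3], 5.9, 0.014)]
stand [([613.5, -241.4], 2.5, 0.141), ([611.0, -242.2], 18.6, 0.02), ([616.3, -240.2], 9.9, 0.014)]
```

Both views agree in y, but they differ by about 6 mm in x, so I'll take the mean. Next I set out for the left capacitor.

```bash
cat >go.py <<'E'
# usage: go.py x y zgrasp yaw(mod 180 ok, '-' keep) in mm/deg : prints shift shares and turn share
import sys; from h import *
def rel(o,x,y,zg,yaw=None):
    ps=o["tool_pos"]; w=o["orientation"][2]; a=np.radians(w)
    d=np.array([x/1e3,y/1e3,zg/1e3+.047])-ps
    s=[np.cos(a)*d[0]+np.sin(a)*d[1], np.sin(a)*d[0]-np.cos(a)*d[1], -d[2]]
    t=0 if yaw is None else -((yaw-w+90)%180-90)
    return (np.array(s)/.8).round(4).tolist(),round(t/90,3)
if __name__=="__main__":
    o=ctrl.get_obs(); print("t",round(o["clock"],1),o["tool_pos"].round(4),o["orientation"].round(1),"j6",round(o["joint_pos"][5]),"open",round(o["opening"],4),o["gripper_force"])
    for a in sys.argv[1:]:
        v=a.split(","); print(a,rel(o,*map(float,v[:3]),float(v[3]) if len(v)>3 else None))
E
python3 go.py 464.5,264.5,120 464.5,264.5,80
```

```text
t 1.9 [0.2782 0.615  0.2922] [-180.     0.   -24.3] j6 -17 open 0.0877 0.0
464.5,264.5,120 ([0.3927, 0.3032, 0.1565], 0.0)
464.5,264.5,80 ([0.3927, 0.3032, 0.2065], 0.0)
```

Emit:
send_rows(deltas=[[[0.04,0.03,0.01],0],[[0.08,0.06,0.02],0],[[0.12,0.09,0.03],0],[[0.16,0.12,0.04],0],[[0.19,0.15,0.05],0]], gripper=0.8)

```text
clock: 2.32
tool_pos: [0.3683, 0.441, 0.2519]
orientation: [-180.0, -0.0, -24.3]
force: [0.7, 1.0, 0.4]
opening: 0.0702
gripper_force: 0.0
```

Emit:
send_rows(deltas=[[[0.04,0.03,0.02],0],[[0.08,0.06,0.04],0],[[0.12,0.09,0.06],0],[[0.16,0.12,0.08],0],[[0.2,0.153,0.107],0]])

```text
clock: 2.73
tool_pos: [0.4593, 0.2727, 0.1717]
orientation: [-179.9, -0.0, -24.3]
force: [1.0, 0.5, -1.0]
opening: 0.0701
gripper_force: 0.0
```

```bash
python3 go.py 464.5,264.5,36; python3 - <<'E'
from h import *
for n in("scene","top"):
    p=ctrl.snapshot(n); o=ctrl.get_obs(); q=proj(p,o["tool_pos"]-[0,0,.066])[0]; x,y=(q-35).astype(int); print(n,x,y,q, proj(p,[.4645,.2645,.048]))
    crop(p,x,y,70,70,5,f"pics/{n}1.png")
a=[cv2.imread(f"pics/{n}1.png") for n in("scene","top")]; cv2.imwrite("pics/c1.png",np.hstack(a))
E
```

```text
t 2.7 [0.4593 0.2727 0.1717] [-179.9   -0.   -24.3] j6 14 open 0.0701 0.0
464.5,264.5,36 ([0.0102, 0.0067, 0.1109], 0.0)
scene 323 129 [358.74738716 164.49033421] [[356.5122082  179.63785904]]
top 158 161 [193.65490735 196.13609351] [[197.88042794 197.26947156]]
```

View pics/c1.png

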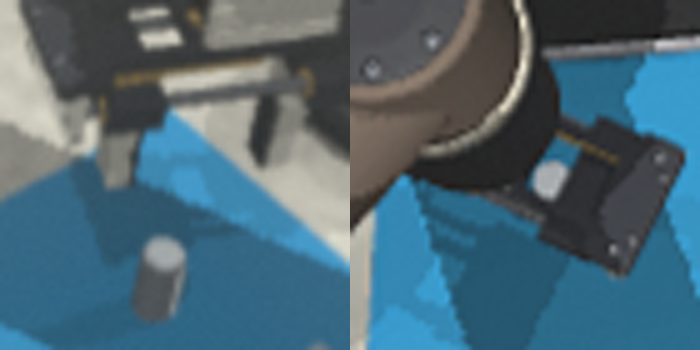

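The crop shows the capacitor top under the open fingers, in line with the predicted pixels (356,179) in scene and (198,197) in top. I descend and grip.

Emit:
send_rows(deltas=[[[0.003,0,0.03],0],[[0.003,0,0.06],0],[[0.003,0,0.09],0],[[0.003,0,0.104],0],[[0.003,0,0.104],0]])

```text
clock: 3.25
tool_pos: [0.4595, 0.2723, 0.0858]
orientation: [179.8, 0.1, -24.4]
force: [-0.3, 0.5, 0.1]
opening: 0.0702
gripper_force: 0.0
```

Emit:
send_rows(deltas=[[[0,0,0],0],[[0,0,0],0],[[0,0,0],0],[[0,0,0],0],[[0,0,0],0]], gripper=0)

```text
clock: 3.67
tool_pos: [0.4607, 0.2735, 0.0891]
orientation: [-179.9, -0.0, -24.3]
force: [-0.6, -0.7, 1.3]
opening: 0.0423
gripper_force: 0.3
```

Emit:
send_rows(deltas=[[[0,0,-0.02],0],[[0,0,-0.04],0],[[0,0,-0.06],0],[[0,0,-0.06],0],[[0,0,-0.06],0]])

```text
clock: 4.08
tool_pos: [0.4609, 0.2736, 0.1375]
orientation: [-179.8, -0.0, -24.3]
force: [0.5, 0.3, -0.4]
opening: 0.0087
gripper_force: 0.0
```

```bash
python3 - <<'E'
import numpy as np
for n,c,a,y in(("bay",(596.3,15.2),7,42.5),("bay",(596.3,15.2),7,-42.5),("plain",(604,232.8),5.7,33),("plain",(604,232.8),5.7,-33)):
    a=np.radians(a); print(n,c[0]-np.sin(a)*y,c[1]+np.cos(a)*y)
E
python3 go.py 591.1,57.4,80
```

```text
bay 591.1205529052812 57.383211444756185
bay 601.4794470947187 -26.983211444756183
plain 600.72244825846 265.6368338087205
plain 607.27755174154 199.96316619127953
t 4.1 [0.4609 0.2736 0.1375] [-179.8   -0.   -24.3] j6 14 open 0.0087 0.0
591.1,57.4,80 ([0.2597, 0.1792, 0.0131], 0.0)
```

The fingers had not shut before the lift, so I check the capacitor.

```bash
python3 - <<'E'
from h import *
for n in("scene","top"):
    p=ctrl.snapshot(n); q=proj(p,[.4645,.2645,.03])[0]; x,y=(q-35).astype(int); print(n,x,y)
    crop(p,x,y,70,70,5,f"pics/{n}2.png")
a=[cv2.imread(f"pics/{n}2.png") for n in("scene","top")]; cv2.imwrite("pics/c2.png",np.hstack(a))
E
python3 go.py 464.5,264.5,75
```

```text
scene 320 149
top 163 163
t 4.2 [0.4602 0.2729 0.1361] [-180.     0.   -24.4] j6 14 open 0.0022 0.0
464.5,264.5,75 ([0.0092, 0.0074, 0.0176], 0.0)
```

View pics/c2.png

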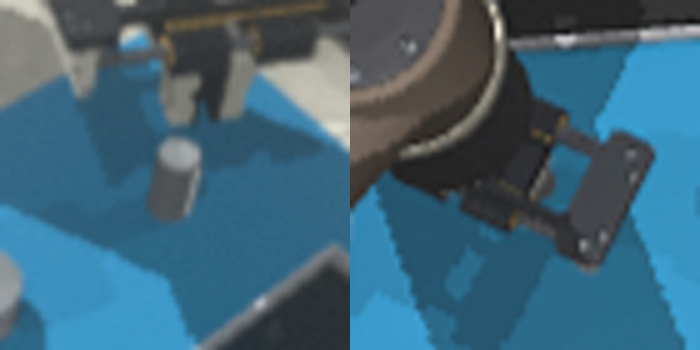

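The capacitor still stands upright with its top at about (356,179), so it hasn't moved. I centre above it and try again, giving the fingers longer to close.

Emit:
send_rows(deltas=[[[0.009,0.0075,0],0],[[0.009,0.0075,0],0],[[0.009,0.0075,0],0],[[0.009,0.0075,0],0],[[0.009,0.0075,0],0]], gripper=0.6)

```text
clock: 4.6
tool_pos: [0.4645, 0.2646, 0.1359]
orientation: [180.0, 0.0, -24.4]
force: [-0.7, 0.2, -0.2]
opening: 0.0302
gripper_force: 0.0
```

Emit:
send_rows(deltas=[[[0,0,0],0],[[0,0,0],0],[[0,0,0],0],[[0,0,0],0],[[0,0,0],0]])

```text
clock: 5.02
tool_pos: [0.4646, 0.2647, 0.1362]
orientation: [-180.0, -0.0, -24.3]
force: [0.9, 0.5, -0.0]
opening: 0.0524
gripper_force: 0.0
```

Emit:
send_rows(deltas=[[[0,0,0.02],0],[[0,0,0.04],0],[[0,0,0.06],0],[[0,0,0.066],0],[[0,0,0.066],0]])

```text
clock: 5.43
tool_pos: [0.464, 0.2641, 0.0822]
orientation: [179.8, 0.0, -24.3]
force: [-0.2, -0.0, 0.1]
opening: 0.0527
gripper_force: 0.0
```

Emit:
send_rows(deltas=[[[0,0,0],0],[[0,0,0],0],[[0,0,0],0],[[0,0,0],0],[[0,0,0],0]], gripper=0)

```text
clock: 5.85
tool_pos: [0.4647, 0.2648, 0.084]
orientation: [-180.0, -0.0, -24.3]
force: [-0.2, -1.5, 0.1]
opening: 0.0249
gripper_force: 2.9
```

Emit:
send_rows(deltas=[[[0,0,0],0],[[0,0,0],0],[[0,0,0],0],[[0,0,0],0],[[0,0,0],0]])

```text
clock: 6.27
tool_pos: [0.4648, 0.2648, 0.084]
orientation: [-180.0, -0.0, -24.3]
force: [-1.0, -0.3, 5.9]
opening: 0.0244
gripper_force: 30.0
```

Emit:
send_rows(deltas=[[[0,0,-0.03],0],[[0,0,-0.06],0],[[0.035,0.024,-0.06],0],[[0.07,0.048,-0.06],0],[[0.105,0.072,-0.06],0]])

```text
clock: 6.68
tool_pos: [0.5178, 0.1772, 0.1321]
orientation: [-179.9, -0.0, -24.2]
force: [-0.3, 0.3, -1.1]
opening: 0.0243
gripper_force: 30.0
```

Emit:
send_rows(deltas=[[[0.035,0.024,0],0],[[0.07,0.048,0],0],[[0.105,0.072,0],0],[[0.14,0.096,0],0],[[0.146,0.099,0],0]])

```text
clock: 7.1
tool_pos: [0.5928, 0.0536, 0.1311]
orientation: [180.0, -0.0, -24.5]
force: [-0.1, 1.0, 0.1]
opening: 0.0242
gripper_force: 30.0
```

```bash
python3 go.py 591.1,57.4,41
```

```text
t 7.1 [0.5928 0.0536 0.1311] [180.   -0.  -24.5] j6 41 open 0.0242 29.999553859233856
591.1,57.4,41 ([-0.004, -0.0035, 0.0539], 0.0)
```

Emit:
send_rows(deltas=[[[0,0,0.02],0],[[0,0,0.04],0],[[0,0,0.05],0],[[0,0,0.054],0],[[0,0,0.054],0]])

```text
clock: 7.52
tool_pos: [0.5908, 0.0573, 0.0883]
orientation: [179.9, 0.0, -24.3]
force: [-0.3, 0.1, -0.3]
opening: 0.0241
gripper_force: 30.0
```

Emit:
send_rows(deltas=[[[0,0,0],0],[[0,0,0],0],[[0,0,0],0],[[0,0,0],0],[[0,0,0],0]], gripper=0.5)

```text
clock: 7.93
tool_pos: [0.5912, 0.0574, 0.0883]
orientation: [-180.0, -0.0, -24.3]
force: [-0.5, 0.5, -0.0]
opening: 0.0432
gripper_force: 0.0
```

Emit:
send_rows(deltas=[[[0,0,-0.02],0],[[0,0,-0.04],0],[[0,0,-0.065],0],[[0,0,-0.085],0],[[0,0,-0.085],0]], gripper=0.6)

```text
clock: 8.35
tool_pos: [0.5929, 0.0578, 0.1599]
orientation: [-179.8, -0.2, -24.3]
force: [0.3, 0.1, 0.2]
opening: 0.0525
gripper_force: 0.0
```

```bash
python3 go.py 469,-8.4,80 469,-8.4,36
```

```text
t 8.3 [0.5929 0.0578 0.1599] [-179.8   -0.2  -24.3] j6 41 open 0.0525 0.0
469,-8.4,80 ([-0.1071, 0.1392, 0.0411], 0.0)
469,-8.4,36 ([-0.1071, 0.1392, 0.0961], 0.0)
```

Emit:
send_rows(deltas=[[[-0.027,0.035,0.01],0],[[-0.054,0.07,0.02],0],[[-0.08,0.105,0.03],0],[[-0.105,0.138,0.033],0],[[-0.105,0.138,0.033],0]])

```text
clock: 8.77
tool_pos: [0.4624, -0.0115, 0.1283]
orientation: [179.8, 0.3, -24.5]
force: [-0.9, -0.0, -0.0]
opening: 0.0526
gripper_force: 0.0
```

Emit:
send_rows(deltas=[[[0,0,0],0],[[0,0,0.02],0],[[0,0,0.04],0],[[0,0,0.059],0],[[0,0,0.059],0]])

```text
clock: 9.18
tool_pos: [0.4688, -0.0086, 0.0805]
orientation: [179.9, 0.1, -24.3]
force: [0.5, -0.3, 0.0]
opening: 0.0526
gripper_force: 0.0
```

Emit:
send_rows(deltas=[[[0,0,0],0],[[0,0,0],0],[[0,0,0],0],[[0,0,0],0],[[0,0,0],0]], gripper=0)

```text
clock: 9.6
tool_pos: [0.4695, -0.0085, 0.0833]
orientation: [-180.0, -0.1, -24.3]
force: [-0.2, 0.3, 1.7]
opening: 0.0249
gripper_force: 2.9
```

Emit:
send_rows(deltas=[[[0,0,0],0],[[0,0,0],0],[[0,0,0],0],[[0,0,0],0],[[0,0,0],0]])

```text
clock: 10.02
tool_pos: [0.4695, -0.0086, 0.0832]
orientation: [-180.0, -0.1, -24.3]
force: [-1.3, 0.9, 6.4]
opening: 0.0244
gripper_force: 30.0
```

```bash
python3 go.py 601.5,-27,84 601.5,-27,41
```

```text
t 10.0 [ 0.4695 -0.0086  0.0832] [-1.80e+02 -1.00e-01 -2.43e+01] j6 43 open 0.0244 30.00150203704834
601.5,-27,84 ([0.1598, -0.047, -0.0597], 0.0)
601.5,-27,41 ([0.1598, -0.047, -0.0059], 0.0)
```

Emit:
send_rows(deltas=[[[0,0,-0.03],0],[[0,0,-0.06],0],[[0.04,-0.012,-0.06],0],[[0.08,-0.024,-0.06],0],[[0.12,-0.035,-0.06],0]])

```text
clock: 10.43
tool_pos: [0.5696, -0.0227, 0.1319]
orientation: [-179.9, -0.1, -24.3]
force: [0.7, 0.1, -0.5]
opening: 0.0241
gripper_force: 30.0
```

Emit:
send_rows(deltas=[[[0.04,-0.012,0],0],[[0.04,-0.012,0],0],[[0.04,-0.012,0.02],0],[[0.04,-0.012,0.04],0],[[0.04,-0.012,0.05],0]])

```text
clock: 10.85
tool_pos: [0.6003, -0.0275, 0.0887]
orientation: [179.9, 0.1, -24.4]
force: [-1.7, -0.8, -0.2]
opening: 0.0243
gripper_force: 30.0
```

Emit:
send_rows(deltas=[[[0,0,0.002],0],[[0,0,0.004],0],[[0,0,0.004],0],[[0,0,0.004],0],[[0,0,0.004],0]])

```text
clock: 11.27
tool_pos: [0.6016, -0.027, 0.0882]
orientation: [-180.0, -0.1, -24.3]
force: [0.0, 0.0, 0.0]
opening: 0.0245
gripper_force: 30.0
```

Emit:
send_rows(deltas=[[[0,0,0],0],[[0,0,0],0],[[0,0,0],0],[[0,0,0],0],[[0,0,0],0]], gripper=0.5)

```text
clock: 11.68
tool_pos: [0.6013, -0.0272, 0.0875]
orientation: [-180.0, -0.0, -24.3]
force: [0.8, 0.1, 0.4]
opening: 0.0435
gripper_force: 0.0
```

Emit:
send_rows(deltas=[[[0,0,-0.02],0],[[0,0,-0.04],0],[[0,0,-0.065],0],[[0,0,-0.085],0],[[0,0,-0.085],0]], gripper=0.95)

```text
clock: 12.1
tool_pos: [0.603, -0.0269, 0.159]
orientation: [-179.8, -0.3, -24.3]
force: [0.6, -0.3, 0.9]
opening: 0.0715
gripper_force: 0.0
```

```bash
python3 - <<'E'
from h import *
p=ctrl.snapshot("scene"); crop(p,250,150,170,160,4,"pics/s3.png")
E
python3 go.py 458,123,80 458,123,26
```

```text
t 12.2 [ 0.6023 -0.027   0.1574] [-179.9   -0.2  -24.3] j6 50 open 0.0753 0.0
458,123,80 ([-0.2416, -0.0965, 0.038], 0.0)
458,123,26 ([-0.2416, -0.0965, 0.1055], 0.0)
```

View pics/s3.png

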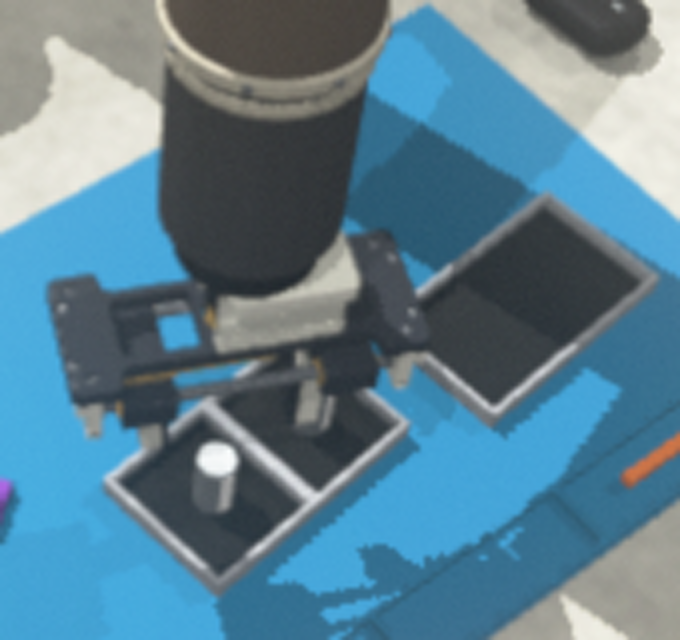

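Both capacitors look placed: one stands clear at (215,475) in the crop, and the other is partly hidden behind a finger at (315,410). The reel is next.

Emit:
send_rows(deltas=[[[-0.04,-0.016,0],0],[[-0.08,-0.032,0],0],[[-0.12,-0.048,0],0],[[-0.16,-0.064,0],0],[[-0.2,-0.08,0],0]], gripper=0.95)

```text
clock: 12.57
tool_pos: [0.4802, 0.0976, 0.1546]
orientation: [179.9, 0.0, -24.4]
force: [0.5, 1.0, 1.0]
opening: 0.083
gripper_force: 0.0
```

Emit:
send_rows(deltas=[[[-0.02,-0.01,0],0],[[-0.04,-0.017,0],0],[[-0.04,-0.017,0],0],[[-0.04,-0.017,0.02],0],[[-0.04,-0.017,0.04],0]])

```text
clock: 12.98
tool_pos: [0.4586, 0.1232, 0.1235]
orientation: [-179.9, -0.1, -24.3]
force: [-0.8, 0.5, -0.7]
opening: 0.0833
gripper_force: 0.0
```

Emit:
send_rows(deltas=[[[0,0,0.02],0],[[0,0,0.04],0],[[0,0,0.055],0],[[0,0,0.062],0],[[0,0,0.062],0]])

```text
clock: 13.4
tool_pos: [0.4576, 0.1218, 0.0723]
orientation: [179.8, 0.1, -24.4]
force: [0.4, -1.3, -0.2]
opening: 0.0829
gripper_force: 0.0
```

Emit:
send_rows(deltas=[[[0,0,0],0],[[0,0,0],0],[[0,0,0],0],[[0,0,0],0],[[0,0,0],0]], gripper=0)

```text
clock: 13.82
tool_pos: [0.4585, 0.1228, 0.0744]
orientation: [-179.9, -0.0, -24.3]
force: [-0.9, -2.0, 0.6]
opening: 0.0553
gripper_force: 0.7
```

Emit:
send_rows(deltas=[[[0,0,0],0],[[0,0,0],0],[[0,0,0],0],[[0,0,0],0],[[0,0,0],0]])

```text
clock: 14.23
tool_pos: [0.4583, 0.1226, 0.0742]
orientation: [-180.0, -0.0, -24.3]
force: [-2.8, 0.1, 6.0]
opening: 0.0517
gripper_force: 30.0
```

```bash
python3 go.py 613.6,-241.2,80
```

```text
t 14.2 [0.4583 0.1226 0.0742] [-180.    -0.   -24.3] j6 27 open 0.0517 30.00100808625575
613.6,-241.2,80 ([0.3642, 0.3344, -0.066], 0.0)
```

Emit:
send_rows(deltas=[[[0,0,-0.03],0],[[0,0,-0.06],0],[[0,0,-0.1],0],[[0.033,0.03,-0.1],0],[[0.066,0.06,-0.1],0]])

```text
clock: 14.65
tool_pos: [0.4878, 0.0584, 0.1561]
orientation: [-179.8, -0.2, -24.1]
force: [-0.1, 0.1, -2.3]
opening: 0.0516
gripper_force: 30.0
```

Emit:
send_rows(deltas=[[[0.033,0.03,0],0],[[0.066,0.06,0],0],[[0.1,0.09,0],0],[[0.133,0.12,0],0],[[0.166,0.15,0],0]])

```text
clock: 15.07
tool_pos: [0.5584, -0.1086, 0.1535]
orientation: [-180.0, 0.0, -24.3]
force: [0.6, 1.4, -0.7]
opening: 0.0514
gripper_force: 30.0
```

Emit:
send_rows(deltas=[[[0.033,0.03,0],0],[[0.066,0.06,0],0],[[0.1,0.09,0],0],[[0.12,0.115,0],0],[[0.132,0.124,0],0]])

```text
clock: 15.48
tool_pos: [0.6135, -0.2439, 0.1528]
orientation: [180.0, 0.1, -24.5]
force: [-0.5, -0.2, -1.8]
opening: 0.0514
gripper_force: 30.0
```

Emit:
send_rows(deltas=[[[0,0,0],0],[[0,0,0.01],0],[[0,0,0.02],0],[[0,0,0.03],0],[[0,0,0.03],0]])

```text
clock: 15.9
tool_pos: [0.6121, -0.2393, 0.1274]
orientation: [180.0, 0.2, -24.3]
force: [-0.3, 0.2, -2.5]
opening: 0.0516
gripper_force: 30.0
```

```bash
python3 go.py 613.6,-241.2,60; python3 - <<'E'
from h import *
for n in("scene","top"):
    p=ctrl.snapshot(n); o=ctrl.get_obs(); c=o["tool_pos"]-[0,0,.07]; q=proj(p,c)[0]; x,y=(q-35).astype(int); print(n,x,y,proj(p,[[.6136,-.2412,.033],[.6136,-.2412,.009]]))
    im=p["color"].copy(); crop(p,x,y,70,70,5,f"pics/{n}4.png")
    print([(d["conf"],d["xy"]*np.array([560,420])) for d in ctrl.boxes_of(p,"reel")], q)
a=[cv2.imread(f"pics/{n}4.png") for n in("scene","top")]; cv2.imwrite("pics/c4.png",np.hstack(a))
E
```

```text
t 15.9 [ 0.6121 -0.2393  0.1274] [180.    0.2 -24.3] j6 70 open 0.0516 29.9996944447048
613.6,-241.2,60 ([0.0027, 0.0013, 0.0255], 0.0)
scene 195 279 [[231.26987217 320.52072907]
 [231.91498916 325.07633973]]
[(0.75, array([230.72 , 314.496]))] [230.92373818 314.77361987]
top 326 117 [[360.14744489 154.84541166]
 [358.89002113 156.75604344]]
[(0.24, array([356.216, 162.204]))] [361.23670051 152.65544467]
```

View pics/c4.png

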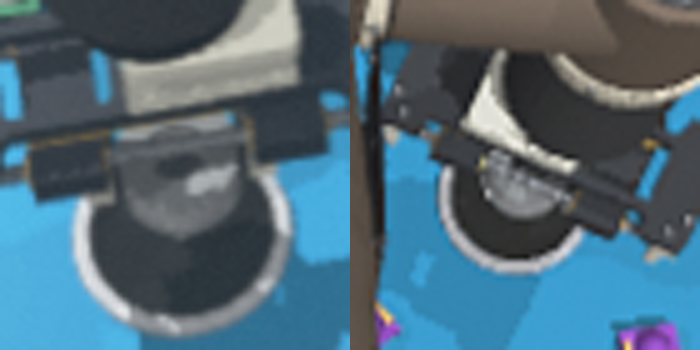

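The scene crop shows the reel held over the stand, its lower edge at about (182,237) and its sides at x = 118 and 245. I compare that with where it should project if it is held on centre.

```bash
python3 - <<'E'
from fit import *
p=ctrl.snapshot("scene"); T=ctrl.snapshot("top"); o=ctrl.get_obs(); print(o["tool_pos"])
for e in(-10,-5,0,5,10):
  r=[]
  for q,of in((p,(195,279)),(T,(326,117))):
    X=cyl(.027,.0562,.0842)+np.r_[.6121+.911*e/1e3,-.2393-.412*e/1e3,0]
    h=((proj(q,X)-of+.5)*5); r+=[h[:,0].min().round(),h[:,0].max().round(),h[:,1].max().round(),"|"]
  print(e,*r)
E
```

```text
[ 0.61381866 -0.24054269  0.13036071]
-10 112.0 240.0 218.0 | 127.0 222.0 241.0 |
-5 114.0 242.0 229.0 | 130.0 225.0 234.0 |
0 115.0 244.0 239.0 | 133.0 228.0 226.0 |
5 117.0 246.0 250.0 | 137.0 231.0 219.0 |
10 118.0 248.0 260.0 | 140.0 235.0 212.0 |
```

Emit:
send_rows(deltas=[[[0,0,0.01],0],[[0,0,0.02],0],[[0,0,0.03],0],[[0,0,0.035],0],[[0,0,0.04],0]])

```text
clock: 16.62
tool_pos: [0.613, -0.2408, 0.0965]
orientation: [180.0, 0.1, -24.3]
force: [-0.2, 0.1, -1.9]
opening: 0.0515
gripper_force: 30.0
```

Emit:
send_rows(deltas=[[[0,0,0.005],0],[[0,0,0.01],0],[[0,0,0.015],0],[[0,0,0.02],0],[[0,0,0.021],0]])

```text
clock: 17.03
tool_pos: [0.6133, -0.2407, 0.0804]
orientation: [180.0, 0.0, -24.3]
force: [-1.1, 0.9, 0.7]
opening: 0.0513
gripper_force: 30.0
```

Emit:
send_rows(deltas=[[[0,0,0],0],[[0,0,0],0],[[0,0,0],0],[[0,0,0],0],[[0,0,0],0]])

```text
clock: 17.45
tool_pos: [0.6136, -0.2408, 0.0812]
orientation: [-180.0, -0.0, -24.3]
force: [0.4, -0.6, -2.2]
opening: 0.0516
gripper_force: 30.0
```

Emit:
send_rows(deltas=[[[0,0,0],0],[[0,0,0],0],[[0,0,0],0],[[0,0,0],0],[[0,0,0],0]], gripper=0.8)

```text
clock: 17.87
tool_pos: [0.6136, -0.2408, 0.0812]
orientation: [-180.0, -0.0, -24.3]
force: [-0.1, 0.1, -0.0]
opening: 0.07
gripper_force: 0.0
```

Emit:
send_rows(deltas=[[[0,0,-0.01],0],[[0,0,-0.04],0],[[0,0,-0.07],0],[[0,0,-0.1],0],[[0,0,-0.1],0]])

```text
clock: 18.28
tool_pos: [0.6161, -0.2415, 0.1673]
orientation: [-179.9, -0.5, -24.3]
force: [2.5, -0.0, 0.7]
opening: 0.07
gripper_force: 0.0
```

Emit:
send_rows(deltas=[[[-0.036,0.016,0],0.024],[[-0.072,0.032,0],0.024],[[-0.108,0.048,0],0.024],[[-0.144,0.065,0],0.024],[[-0.179,0.081,0],0.024]], gripper=0.65)

```text
clock: 18.7
tool_pos: [0.4547, -0.2408, 0.1614]
orientation: [-180.0, -0.0, -26.5]
force: [0.9, -0.4, -0.1]
opening: 0.0572
gripper_force: 0.0
```

```bash
python3 - <<'E'
from fit import *
S=ctrl.snapshot("scene");T=ctrl.snapshot("top")
o=ctrl.get_obs(); print(o["tool_pos"],o["orientation"])
crop(S,160,235,140,110,5,"pics/s5.png")
E
python3 go.py 456.5,-241,26,-26.5
```

```text
[ 0.45187985 -0.24058042  0.16154609] [-1.79977599e+02  8.45295888e-02 -2.65888237e+01]
t 18.8 [ 0.4519 -0.2406  0.1615] [-1.80e+02  1.00e-01 -2.66e+01] j6 70 open 0.0571 0.0
456.5,-241,26,-26.5 ([0.0054, -0.0021, 0.1107], np.float64(-0.001))
```

View pics/s5.png

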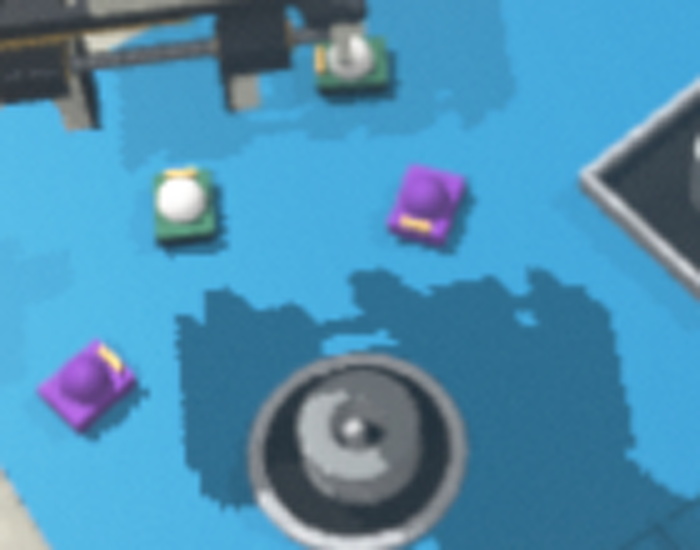

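The reel sits on its stand with the spindle tip showing in the hole at (352,430). Next I descend onto the first sensor.

Emit:
send_rows(deltas=[[[0,0,0.03],0],[[0,0,0.06],0],[[0,0,0.08],0],[[0,0,0.085],0],[[0,0,0.085],0]])

```text
clock: 19.22
tool_pos: [0.4562, -0.2408, 0.0923]
orientation: [180.0, 0.1, -26.5]
force: [0.3, -0.2, 0.0]
opening: 0.0573
gripper_force: 0.0
```

Emit:
send_rows(deltas=[[[0,0,0.01],0],[[0,0,0.02],0],[[0,0,0.026],0],[[0,0,0.026],0],[[0,0,0.026],0]])

```text
clock: 19.63
tool_pos: [0.4563, -0.2408, 0.0721]
orientation: [180.0, 0.0, -26.5]
force: [0.2, -0.6, 0.1]
opening: 0.0571
gripper_force: 0.0
```

Emit:
send_rows(deltas=[[[0,0,0],0],[[0,0,0],0],[[0,0,0],0],[[0,0,0],0],[[0,0,0],0]], gripper=0)

```text
clock: 20.05
tool_pos: [0.4564, -0.2409, 0.0724]
orientation: [-180.0, -0.0, -26.5]
force: [-0.1, -0.2, -0.5]
opening: 0.0293
gripper_force: 0.2
```

Emit:
send_rows(deltas=[[[0,0,0],0],[[0,0,0],0],[[0,0,0],0],[[0,0,0],0],[[0,0,0],0]])

```text
clock: 20.47
tool_pos: [0.4564, -0.2409, 0.0724]
orientation: [180.0, -0.0, -26.5]
force: [-0.5, 0.7, 3.5]
opening: 0.0278
gripper_force: 30.0
```

```bash
python3 go.py 607.3,200,80,5.7
```

```text
t 20.5 [ 0.4564 -0.2409  0.0724] [180.   -0.  -26.5] j6 70 open 0.0278 30.000681281089783
607.3,200,80,5.7 ([-0.077, -0.5774, -0.0683], np.float64(-0.358))
```

Emit:
send_rows(deltas=[[[0,0,-0.03],0],[[0,0,-0.06],0],[[0,0,-0.1],0],[[-0.006,-0.045,-0.1],0],[[-0.012,-0.09,-0.1],0]])

```text
clock: 20.88
tool_pos: [0.4807, -0.1725, 0.1541]
orientation: [-179.9, -0.2, -26.7]
force: [-0.0, 1.0, -0.9]
opening: 0.0276
gripper_force: 30.0
```

Emit:
send_rows(deltas=[[[-0.006,-0.045,0],0],[[-0.012,-0.09,0],0],[[-0.018,-0.135,0],0],[[-0.024,-0.18,0],0],[[-0.03,-0.225,0],0]])

```text
clock: 21.3
tool_pos: [0.5388, 0.0015, 0.1521]
orientation: [-180.0, 0.0, -26.5]
force: [0.4, -0.0, -1.2]
opening: 0.0275
gripper_force: 30.0
```

Emit:
send_rows(deltas=[[[-0.006,-0.045,0],0],[[-0.012,-0.09,0],0],[[-0.018,-0.135,0],0],[[-0.024,-0.18,0],0],[[-0.03,-0.225,0],0]])

```text
clock: 21.72
tool_pos: [0.5975, 0.1733, 0.1519]
orientation: [180.0, 0.0, -26.5]
force: [0.5, -0.8, -0.9]
opening: 0.0278
gripper_force: 30.0
```

Emit:
send_rows(deltas=[[[-0.005,-0.037,0],-0.07],[[-0.005,-0.037,0],-0.145],[[-0.005,-0.037,0],-0.22],[[-0.005,-0.037,0],-0.295],[[-0.005,-0.037,0],-0.358]])

```text
clock: 22.13
tool_pos: [0.6068, 0.2001, 0.1515]
orientation: [180.0, 0.1, 6.1]
force: [0.0, -0.3, -0.4]
opening: 0.0274
gripper_force: 30.0
```

Emit:
send_rows(deltas=[[[0,0,0],0],[[0,0,0],0],[[0,0,0],0],[[0,0,0],0],[[0,0,0],0]])

```text
clock: 22.55
tool_pos: [0.6071, 0.1996, 0.1522]
orientation: [-180.0, 0.0, 5.6]
force: [-0.3, -0.1, -1.1]
opening: 0.0274
gripper_force: 30.0
```

```bash
python3 go.py 607.3,200,30,5.7
```

```text
t 22.6 [0.6071 0.1996 0.1522] [-180.     0.     5.6] j6 60 open 0.0274 30.000014305114746
607.3,200,30,5.7 ([0.0002, -0.0004, 0.094], np.float64(-0.001))
```

Emit:
send_rows(deltas=[[[0,0,0.02],0],[[0,0,0.04],0],[[0,0,0.06],0],[[0,0,0.075],0],[[0,0,0.08],0]])

```text
clock: 22.97
tool_pos: [0.6062, 0.1992, 0.0861]
orientation: [179.9, 0.2, 5.7]
force: [0.1, -1.1, -0.9]
opening: 0.0278
gripper_force: 30.0
```

Emit:
send_rows(deltas=[[[0,0,0.005],0],[[0,0,0.01],0],[[0,0,0.014],0],[[0,0,0.014],0],[[0,0,0.014],0]])

```text
clock: 23.38
tool_pos: [0.6073, 0.1999, 0.0774]
orientation: [-180.0, -0.0, 5.7]
force: [-0.4, -0.6, -0.1]
opening: 0.0275
gripper_force: 30.0
```

Emit:
send_rows(deltas=[[[0,0,0],0],[[0,0,0],0],[[0,0,0],0],[[0,0,0],0],[[0,0,0],0]], gripper=0.45)

```text
clock: 23.8
tool_pos: [0.6072, 0.1998, 0.0772]
orientation: [-180.0, -0.0, 5.7]
force: [0.4, 0.2, -0.3]
opening: 0.0393
gripper_force: 0.0
```

Emit:
send_rows(deltas=[[[0,0,-0.01],0],[[0,0,-0.03],0],[[0,0,-0.06],0],[[0,0,-0.1],0],[[0,0,-0.1],0]])

```text
clock: 24.22
tool_pos: [0.61, 0.2011, 0.1641]
orientation: [-179.8, -0.5, 5.8]
force: [0.6, 0.8, 1.0]
opening: 0.0393
gripper_force: 0.0
```

Emit:
send_rows(deltas=[[[0,0,0],0],[[0,0,0],0],[[0,0,0],0],[[0,0,0],0],[[0,0,0],0]], gripper=0.65)

```text
clock: 24.63
tool_pos: [0.6068, 0.1995, 0.1561]
orientation: [180.0, 0.1, 5.7]
force: [-0.1, -1.0, 1.0]
opening: 0.0564
gripper_force: 0.0
```

```bash
python3 go.py 433,-129,80,58.5
```

```text
t 24.6 [0.6068 0.1995 0.1561] [1.8e+02 1.0e-01 5.7e+00] j6 60 open 0.0564 0.0
433,-129,80,58.5 ([-0.2571, 0.387, 0.0364], np.float64(-0.586))
```

Emit:
send_rows(deltas=[[[-0.0235,0.0355,0],0],[[-0.047,0.071,0],0],[[-0.0705,0.1065,0],0],[[-0.094,0.142,0],0],[[-0.118,0.177,0],0]])

```text
clock: 25.05
tool_pos: [0.5262, 0.0481, 0.1565]
orientation: [180.0, 0.1, 5.7]
force: [0.6, -1.0, -0.4]
opening: 0.0575
gripper_force: 0.0
```

Emit:
send_rows(deltas=[[[-0.0235,0.0355,0],0],[[-0.047,0.071,0],0],[[-0.0705,0.1065,0],0],[[-0.094,0.142,0],0],[[-0.118,0.177,0],0]])

```text
clock: 25.47
tool_pos: [0.4464, -0.1021, 0.1568]
orientation: [180.0, 0.0, 5.7]
force: [0.5, -0.2, -0.6]
opening: 0.0567
gripper_force: 0.0
```

Emit:
send_rows(deltas=[[[-0.021,0.033,0],-0.07],[[-0.021,0.033,0],-0.145],[[-0.021,0.033,0],-0.22],[[-0.021,0.033,0],-0.295],[[-0.021,0.033,0],-0.36]])

```text
clock: 25.88
tool_pos: [0.4331, -0.1292, 0.1568]
orientation: [-180.0, 0.0, 38.4]
force: [-0.4, 0.6, -0.0]
opening: 0.0574
gripper_force: 0.0
```

Emit:
send_rows(deltas=[[[0,0,0],-0.07],[[0,0,0],-0.14],[[0,0,0],-0.226],[[0,0,0],-0.226],[[0,0,0],-0.226]])

```text
clock: 26.3
tool_pos: [0.4333, -0.1288, 0.1568]
orientation: [-180.0, 0.0, 58.3]
force: [0.5, 1.3, 0.3]
opening: 0.0569
gripper_force: 0.0
```

```bash
python3 - <<'E'
from fit import *
T=ctrl.snapshot("top");S=ctrl.snapshot("scene"); crop(S,200,150,220,165,3.6,"pics/s6.png")
E
python3 go.py 433,-129,25,58.5
```

```text
t 26.4 [ 0.4333 -0.1288  0.1569] [-180.     0.    58.2] j6 140 open 0.0566 0.0
433,-129,25,58.5 ([-0.0004, -0.0002, 0.1061], np.float64(-0.003))
```

View pics/s6.png

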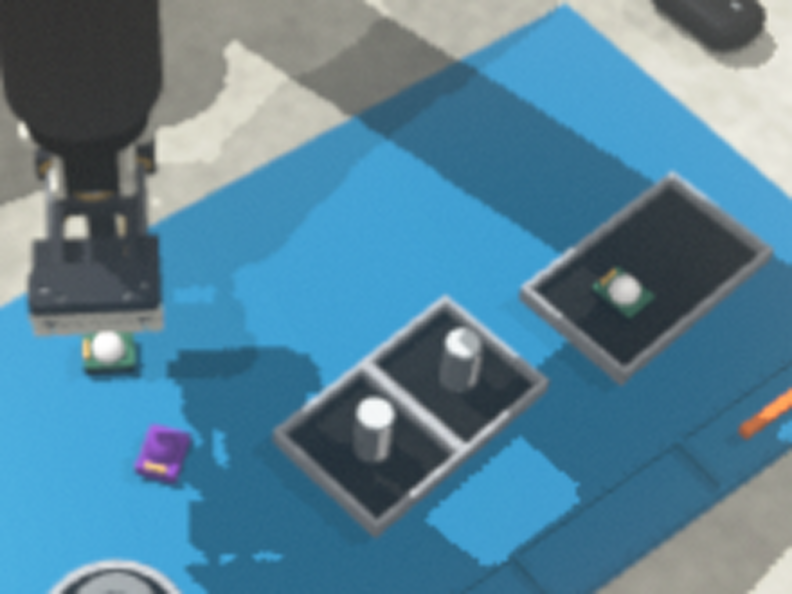

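Both capacitors stand one to a bay, at (460,360) and (375,430). The first sensor lies flat in the plain tray at (622,290). Now the second sensor.

Emit:
send_rows(deltas=[[[0,0,0.03],0],[[0,0,0.06],0],[[0,0,0.075],0],[[0,0,0.08],0],[[0,0,0.08],0]])

```text
clock: 26.82
tool_pos: [0.4329, -0.1289, 0.0922]
orientation: [-179.9, 0.1, 58.4]
force: [-1.1, -0.3, 1.9]
opening: 0.0571
gripper_force: 0.0
```

Emit:
send_rows(deltas=[[[0,0,0.01],0],[[0,0,0.02],0],[[0,0,0.025],0],[[0,0,0.025],0],[[0,0,0.025],0]])

```text
clock: 27.23
tool_pos: [0.4334, -0.1288, 0.073]
orientation: [-180.0, 0.0, 58.5]
force: [-0.0, 0.8, -0.3]
opening: 0.0568
gripper_force: 0.0
```

Emit:
send_rows(deltas=[[[0,0,0],0],[[0,0,0],0],[[0,0,0],0],[[0,0,0],0],[[0,0,0],0]], gripper=0)

```text
clock: 27.65
tool_pos: [0.4335, -0.1288, 0.0732]
orientation: [180.0, -0.0, 58.5]
force: [-0.1, 0.1, -0.1]
opening: 0.0292
gripper_force: 0.1
```

Emit:
send_rows(deltas=[[[0,0,0],0],[[0,0,0],0],[[0,0,0],0],[[0,0,0],0],[[0,0,0],0]])

```text
clock: 28.07
tool_pos: [0.4335, -0.1288, 0.0732]
orientation: [180.0, -0.0, 58.5]
force: [-0.8, -0.6, 3.8]
opening: 0.0275
gripper_force: 30.0
```

Emit:
send_rows(deltas=[[[0,0,-0.03],0],[[0,0,-0.06],0],[[0,0,-0.1],0],[[0,0,-0.1],0],[[0,0,-0.1],0]])

```text
clock: 28.48
tool_pos: [0.4343, -0.1287, 0.1544]
orientation: [179.8, -0.1, 58.5]
force: [-0.3, -0.4, -0.9]
opening: 0.0275
gripper_force: 30.0
```

Emit:
send_rows(deltas=[[[0,0,0],0.07],[[0,0,0],0.145],[[0,0,0],0.22],[[0,0,0],0.295],[[0,0,0],0.36]])

```text
clock: 28.9
tool_pos: [0.4325, -0.1288, 0.1517]
orientation: [-179.9, 0.1, 25.7]
force: [0.8, -0.1, 0.6]
opening: 0.027
gripper_force: 30.0
```

Emit:
send_rows(deltas=[[[0,0,0],0.07],[[0,0,0],0.145],[[0,0,0],0.226],[[0,0,0],0.226],[[0,0,0],0.226]])

```text
clock: 29.32
tool_pos: [0.4328, -0.1288, 0.152]
orientation: [-180.0, 0.1, 5.9]
force: [0.5, 0.8, -0.8]
opening: 0.0276
gripper_force: 30.0
```

```bash
python3 go.py 600.7,265.6,105,5.7
```

```text
t 29.3 [ 0.4328 -0.1288  0.152 ] [-1.8e+02  1.0e-01  5.9e+00] j6 87 open 0.0276 30.00074028968811
600.7,265.6,105,5.7 ([0.2596, -0.4688, 0.0], np.float64(0.002))
```

Emit:
send_rows(deltas=[[[0.0217,-0.039,0],0],[[0.0434,-0.078,0],0],[[0.0651,-0.117,0],0],[[0.0868,-0.156,0],0],[[0.1085,-0.195,0],0]])

```text
clock: 29.73
tool_pos: [0.5043, 0.0366, 0.1526]
orientation: [180.0, 0.0, 6.0]
force: [0.5, -0.9, -0.4]
opening: 0.0273
gripper_force: 30.0
```

Emit:
send_rows(deltas=[[[0.0217,-0.039,0],0],[[0.0434,-0.078,0],0],[[0.0651,-0.117,0],0],[[0.0868,-0.156,0],0],[[0.1085,-0.195,0],0]])

```text
clock: 30.15
tool_pos: [0.5752, 0.2006, 0.1522]
orientation: [180.0, 0.1, 6.0]
force: [0.7, -0.4, -0.5]
opening: 0.0274
gripper_force: 30.0
```

Emit:
send_rows(deltas=[[[0.0217,-0.039,0],0],[[0.0425,-0.079,0],0],[[0.0425,-0.079,0],0],[[0.0425,-0.079,0],0],[[0.0425,-0.079,0],0]])

```text
clock: 30.57
tool_pos: [0.6019, 0.265, 0.1517]
orientation: [179.9, 0.1, 5.9]
force: [-0.5, -0.4, -0.3]
opening: 0.0275
gripper_force: 30.0
```

```bash
python3 go.py 600.7,265.6,30.2,5.7
```

```text
t 30.6 [0.6019 0.265  0.1517] [1.799e+02 1.000e-01 5.900e+00] j6 55 open 0.0275 29.999900311231613
600.7,265.6,30.2,5.7 ([-0.0015, -0.0009, 0.0931], np.float64(0.002))
```

Emit:
send_rows(deltas=[[[0,0,0.02],0],[[0,0,0.04],0],[[0,0,0.06],0],[[0,0,0.075],0],[[0,0,0.08],0]])

```text
clock: 30.98
tool_pos: [0.6014, 0.2636, 0.0869]
orientation: [179.9, 0.2, 5.7]
force: [-0.7, -1.0, 0.5]
opening: 0.0275
gripper_force: 30.0
```

Emit:
send_rows(deltas=[[[0,0,0.005],0],[[0,0,0.01],0],[[0,0,0.014],0],[[0,0,0.014],0],[[0,0,0.014],0]])

```text
clock: 31.4
tool_pos: [0.6027, 0.2653, 0.0782]
orientation: [-180.0, -0.0, 5.7]
force: [0.6, 0.0, 0.4]
opening: 0.0275
gripper_force: 30.0
```

Emit:
send_rows(deltas=[[[0,0,0],0],[[0,0,0],0],[[0,0,0],0],[[0,0,0],0],[[0,0,0],0]], gripper=0.45)

```text
clock: 31.82
tool_pos: [0.6026, 0.2653, 0.078]
orientation: [-180.0, -0.0, 5.7]
force: [-0.2, -0.4, 0.4]
opening: 0.0392
gripper_force: 0.0
```

Emit:
send_rows(deltas=[[[0,0,-0.01],0],[[0,0,-0.04],0],[[0,0,-0.08],0],[[0,0,-0.12],0],[[0,0,-0.16],0]])

```text
clock: 32.23
tool_pos: [0.6024, 0.265, 0.2078]
orientation: [180.0, 0.0, 5.7]
force: [0.3, 0.5, 0.5]
opening: 0.0395
gripper_force: 0.0
```

Emit:
send_rows(deltas=[[[-0.04,0,0],0],[[-0.08,0,0],0],[[-0.12,0,0],0],[[-0.16,0,0],0],[[-0.18,0,0],0]])

```text
clock: 32.65
tool_pos: [0.4564, 0.2498, 0.2065]
orientation: [-180.0, 0.0, 5.7]
force: [0.3, 0.4, 0.1]
opening: 0.0394
gripper_force: 0.0
```

Emit:
send_rows(deltas=[[[0,0,0],0],[[0,0,0],0],[[0,0,0],0],[[0,0,0],0],[[0,0,0],0]])

```text
clock: 33.07
tool_pos: [0.4599, 0.251, 0.2057]
orientation: [180.0, 0.0, 5.7]
force: [-0.6, -0.4, 0.4]
opening: 0.0393
gripper_force: 0.0
```

```bash
python3 - <<'E'
from h import *
S=ctrl.snapshot("scene"); crop(S,190,150,240,210,2.8,"pics/s7.png")
E
```

```text
(no output)
```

View pics/s7.png

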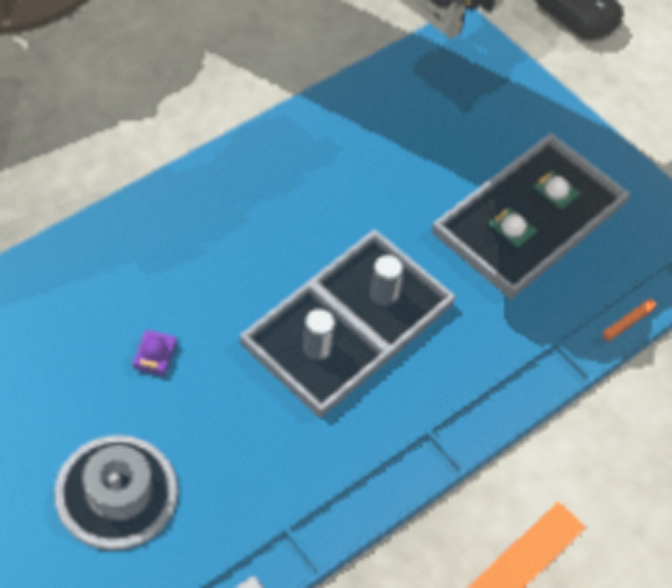

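The crop shows everything in place: capacitors at (387,278) and (319,333), sensors at (513,226) and (556,188), and the reel flat on its stand at (117,480). I hand the job in.

```bash
python3 -c "
from plant import ctrl; print(ctrl.close_job())"
```

```text
the job is handed in; nothing more can be done
None
```

All five parts are placed and released, and the job was handed in at about 33 s; the last picture shows each where the task wants it, the hand-in returned no verdict, and the flux jar and mouse were never approached.

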